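Unhook the instrument basket from its bent drying hook and seat it in the ultrasonic bath

ROBOT

A 7-joint arm with a two-finger parallel gripper is mounted at the origin on the work surface. World frame = base frame: x ahead of the robot, y to its left, z up, the work surface at z = 0. Lengths are in m, angles in rad, forces in N, time in s.
With the tool pointing down it reaches from about 0.425 to 1.025 m from the base axis. Payload 9.4 kg.
Tool frame: the origin (TCP) lies between the finger pads; the fingertips stand 8 mm ahead of it and the grasp point (between the pads) lies 11 mm behind it; z points along the fingers, y is the direction in which the jaws open and shut (so a half turn about z gives the same grasp; the last joint's range is limited). The gripper opens to 85 mm and grips with 20 to 120 N. Pads are 22 mm wide; open, the fingers measure 114 mm over their backs; the gripper's body (76 mm by 85 mm) begins 54 mm behind the grasp point. The pads swing forward as they close: fully open they stand 13 mm farther back than shut.
Start: joints at [-1.39, 0.599, -0.003, 1.599, 0.002, 0.943, -0.08], TCP at [0.185, 0.701, 0.239] pointing down, gripper open.
Joint ranges: [-2.57, 2.57], [-0.35, 1.97], [-1.29, 1.29], [0.11, 2.56], [-1.05, 4.19], [0.11, 1.86], [-2.63, 2.63]. Speed limits (rad/s): [2.22, 2.22, 3.01, 3.01, 3.14, 3.14, 3.14].

INTERFACE

Orientations are given as [roll, pitch, yaw] about the fixed x, y, z axes, in that order (R = Rz(yaw) Ry(pitch) Rx(roll)).
In Python, from plant import manip gives the robot as it stands.
- The arm moves only by the tool play_rows, never from a script. Its argument "moves" is a list of rows, each a list of 3 entries, a list of its own where there are three numbers: the gripper command: -1 is fully open, 1 is shut, values between are in proportion, then the shift along the tool's x, y, z scaled (see below), then the turn, a rotation vector about the tool's x, y, z scaled (see below). In form: [[gripper, [dx, dy, dz], [ax, ay, az]], ...]. A call has 1 to 12 rows; each row shifts and turns the commanded pose from where the row before left it, along the tool's axes as they then stand; what a row does not reach is not made up. The controller multiplies each number of a shift by 0.02 m and each number of a turn by 0.1 rad. A row lasts 1/12 s, in which the tool goes at most 41.7 mm and 7.16 degrees, less where a joint would pass 70% of its speed; a pose out of reach is approached as far as the arm can. A call with a number of a shift or a turn outside -1 to 1 is refused whole. A call with a gripper value outside its range is refused whole. The fingers move at their own pace and stop on an object; "squeeze" is the grip in N (left out, the last holds). Time passes only in rows, so rows that do not move let the fingers close. It gives the time, the measured TCP pose, the force and the opening at its end, in the units of the state.
- manip.get_state(): the state, without advancing time (a new reading comes with each control period).
- manip.camera(name): name is "scene" or "top"; returns the picture (384x512x3 uint8, blue, green, red); there is no depth.
- manip.camera_model(name): a dict with "fovy" (degrees; the focal length in pixels is half the picture's height over the tangent of half this angle, whatever the lens; pixels are square), "cx", "cy" (the principal point, pixels), "xyz" and "rotation" of the camera in the world. Camera axes: x right, y down, z forward; pixel columns grow to the right and rows downward; lengths in m; the calibration is good to about 2 mm. A picture is of the moment at which its call begins. camera_model takes no time and is no camera call.
- manip.finish_job(): hands the job in, once; it reports no verdict.
The state is a dict: "t": time; "qpos": joint angles; "joint_vel": joint speeds; "joint_torque": joint torques, N m; "eef_pos": TCP position; "orientation": TCP orientation; "force": force on the tool from outside, world axes, zero at the start; "moment": the same for the moment, N m; "grip_width": finger opening in m.
Only numpy, scipy, OpenCV 4.12 (cv2) and the standard library are available. Lean on these libraries where they do the work, as an engineer would, in place of code of your own. Each camera call takes 0.05 s, during which the arm holds its last target.

TASK

Take the wire instrument basket off the drying stand and stand it, level, on the bottom of the empty ultrasonic bath's tank, then let go of it. The hook's prong has been bent in a direction nobody noted, so ease the eye up along it by feel, past the tip before drawing away, and never strain the hook; set the basket down gently and leave the bottle, the dishes and the beaker where they are.

Things in the scene. Friction and masses are not known exactly. Their poses are not given: they have to be found in the camera images.
- basket: Stainless wire basket 100 (x) x 86 (y) x 55 mm high, 126 high with its blue handle; 0.14 to 0.28 kg, centre of mass within 10 mm of below the handle's middle. Origin: centre of its underside, z up. At its +x end a flat steel hanging tab, 36 wide and 4 thick, runs out to x = +98 mm and holds the square eye.
- handle (a point): Middle of the basket's handle, 118 mm above the basket's origin: a straight level bar along the basket's x axis, 96 long, 14 wide (y), 16 high, carried by a steel upright at each end; the space below it is open down to the basket's rim, 55 mm over its underside.
- eye (a point): Centre of the 16 x 16 mm square eye through the hanging tab, at the tab's underside: 80 mm toward +x and 104 mm above the basket's origin. To come off the hook it must rise more than 60 mm above the arm, moving sideways with the prong; then it can be drawn away toward the stand's -x.
- stand: Drying stand, fixed: blue foot, white post, drip plate. Origin on the bench under the middle of the hanging basket; the post (22 mm square, 214 tall) stands at the stand's x = +150 mm. The basket hangs with axes parallel to the stand's, underside 85 mm up, its back's lower edge against a level rubber bar (60 long, 10 thick, height 91), so it cannot move toward +x until lifted 11 mm.
- hook: The stand's hook (origin and axes as the stand): flat blue arm 20 wide, top at height 189, from the post toward -x to an upturned round steel prong 10 mm thick standing in the eye (3 mm clearance all round when centred; at first its weight pulls the eye's rear edge onto the prong's rear; centred is 3 mm toward +x). More than 15 N on the hook strains it.
- hook_foot (a point): Foot of the prong, on top of the arm, 83 mm toward +x from the stand's origin. The rigid prong rises straight for 12 mm, then is bent 0.32 rad from vertical for 45 mm: its tip is 60 mm above the arm and 14 mm aside. Which side (any, all round) differs every time and is not in the poses: feel it, or see it.
- bath: Small empty ultrasonic bath, white and blue, fixed: 160 (x) x 146 (y) x 85 mm high, origin at the centre of its underside. Its open steel tank is 112 (x) x 98 (y) mm, centred, with vertical walls. The basket goes in with its x along the bath's x (either way round), 6 mm clearance each side; handle and tab stay above the rim. More than 30 N on it is not gentle.
- bath_floor (a point): Centre of the tank's rigid flat floor, 25 mm above the bench, 60 mm below the rim.
- media: Bystander: amber bottle with blue cap, 60 mm in diameter, 130 tall; origin at the centre of its underside.
- dishes: Bystander: stack of Petri dishes, 88 mm in diameter, 60 tall; origin at the centre of its underside.
- beaker: Bystander: blue beaker, 72 mm in diameter, 85 tall; origin at the centre of its underside.
Things that resemble listed ones, but are neither listed nor needed, are in the scene too. What is shaped like the bath but pink is not meant. What is shaped like the basket but orange is not meant.

How it is judged:
By the outcome, as a careful person would: the job done as asked, in the order asked, and still so for the second after the job is handed in, with the robot touching nothing.
It also fails if it takes over 72 s, if anything falls off the work surface, if the arm or the gripper's body presses on something with over 40 N, if the wrist force passes 120 N, or if a joint passes its speed limit or range.

## Working session

There is one attempt and no reset: what is moved stays moved. The work goes in short steps, Python scripts to look and compute and a tool call to move; the robot and the scene stay as the last step left them, time stands still between calls to the robot, and variables do not carry over. Pictures are saved under pics/ and viewed, and the job is handed in when it is done.

Besides the shell and the picture viewer there is one more tool, called as a command line: name --argument value ..., lists and objects as JSON in quotes. play_rows: Moves the arm, as the interface text tells. Its arguments: {"type":"object","properties":{"moves":{"type":"array","items":{"type":"array"}},"squeeze":{"type":"number"}},"required":["moves"]}

```bash
ls; mkdir -p pics; python3 - <<'E'
from plant import manip
import cv2
for n in("scene","top"):
    cv2.imwrite(f"pics/{n}0.png",manip.camera(n)); print(manip.camera_model(n))
print(manip.get_state())
E
```

```text
pics
{'fovy': 49.37349241870941, 'cx': 254.8636680135321, 'cy': 185.19386106690914, 'xyz': array([ 1.22090869, -0.62011597,  1.08577844]), 'rotation': array([-2.41732212,  0.01625212,  0.9050353 ])}
{'fovy': 46.232055786714234, 'cx': 259.6576989536374, 'cy': 188.87333065604147, 'xyz': array([ 0.41492216, -0.11110333,  1.43398581]), 'rotation': array([-3.04752373, -0.00480789, -1.58559463])}
{'t': 0.1, 'qpos': array([-1.38968957,  0.60004995, -0.00252972,  1.60003619,  0.0017657 ,
        0.94292627, -0.07978954]), 'joint_vel': array([ 0.00059051, -0.00158809,  0.00035911, -0.00048249,  0.00030454,
        0.00053225,  0.00236431]), 'joint_torque': array([ 5.15412219e-03, -7.77990174e+01,  1.56967297e+00, -2.58624387e+01,
        1.25692671e-02,  5.39704328e-03, -2.45754862e-06]), 'eef_pos': array([0.18475249, 0.7006396 , 0.23850491]), 'orientation': array([-3.14017956e+00,  1.11966598e-04,  2.88382347e+00]), 'force': array([-0.14009673,  0.12668669,  0.43684895]), 'moment': array([-0.02555568, -0.01735301,  0.0267418 ]), 'grip_width': 0.08507629817902103}
```

View pics/scene0.png

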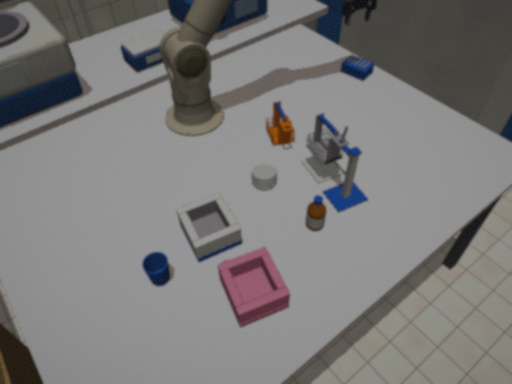

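View pics/top0.png

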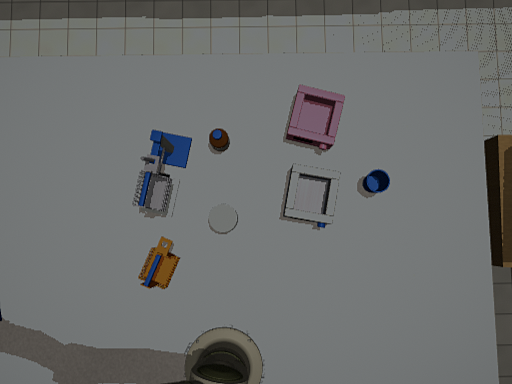

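```bash
cat > h.py <<'E'
import numpy as np,cv2
from scipy.spatial.transform import Rotation as Ro
from plant import manip
def cam(n):
    m=manip.camera_model(n); f=192/np.tan(np.radians(m['fovy'])/2)
    return np.array(m['xyz']),Ro.from_euler('xyz',m['rotation']).as_matrix(),f,m['cx'],m['cy']
def ray(n,u,v):
    c,R,f,cx,cy=cam(n); return c,R@np.array([(u-cx)/f,(v-cy)/f,1])
def onz(n,u,v,z):
    c,d=ray(n,u,v); return c+d*(z-c[2])/d[2]
def proj(n,p):
    c,R,f,cx,cy=cam(n); q=R.T@(np.asarray(p)-c); return np.array([cx+f*q[0]/q[2],cy+f*q[1]/q[2]])
def tri(us,ut):
    (a,d),(b,e)=ray('scene',*us),ray('top',*ut)
    A=np.c_[d,-e]; s=np.linalg.lstsq(A,b-a,rcond=None)[0]; p,q=a+s[0]*d,b+s[1]*e
    return (p+q)/2,np.linalg.norm(p-q)
def crop(n,im,x,y,w,h,s,name):
    c=cv2.resize(im[y:y+h,x:x+w],None,fx=s,fy=s,interpolation=cv2.INTER_CUBIC)
    for i in range(0,w,10):
        cv2.putText(c,str(x+i),(i*s,8),0,.3,(0,0,255),1); cv2.line(c,(i*s,10),(i*s,14),(0,0,255),1)
    for i in range(0,h,10):
        cv2.putText(c,str(y+i),(0,i*s+4),0,.3,(0,0,255),1)
    cv2.imwrite(f"pics/{name}.png",c)
E
python3 - <<'E'
from h import *
print(proj('top',[0,0,0]),proj('scene',[0,0,0]))
s=cv2.imread('pics/scene0.png');t=cv2.imread('pics/top0.png')
crop('s',s,295,105,80,110,7 if 0 else 5,'s1'); crop('t',t,125,120,80,105,5,'t1'); crop('t',t,275,155,75,80,6,'t2'); crop('s',s,170,185,80,80,6,'s2')
E
```

```text
[223.41397256 366.88470252] [193.97674992 115.71500883]
```

View pics/s1.png

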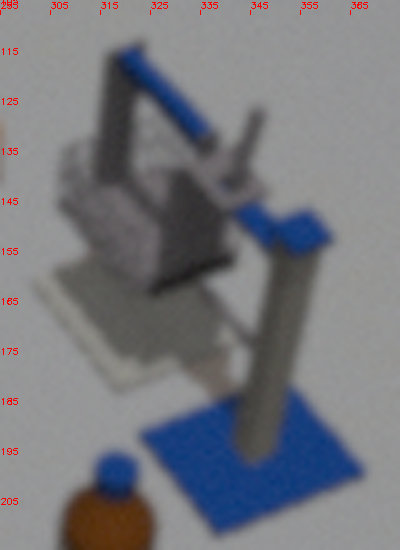

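View pics/t1.png

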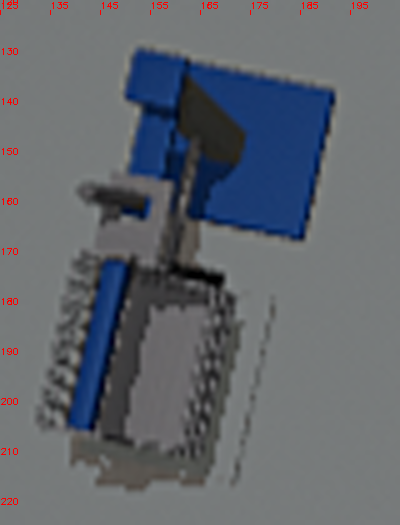

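View pics/t2.png

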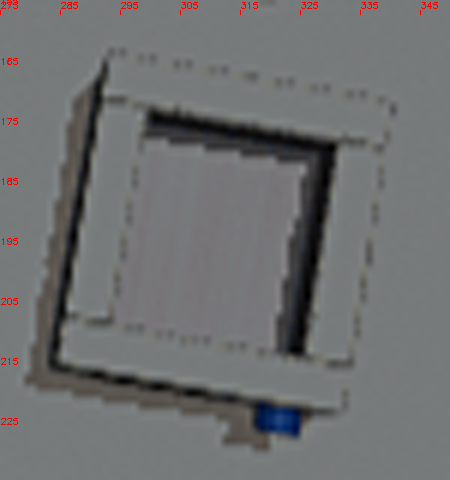

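View pics/s2.png

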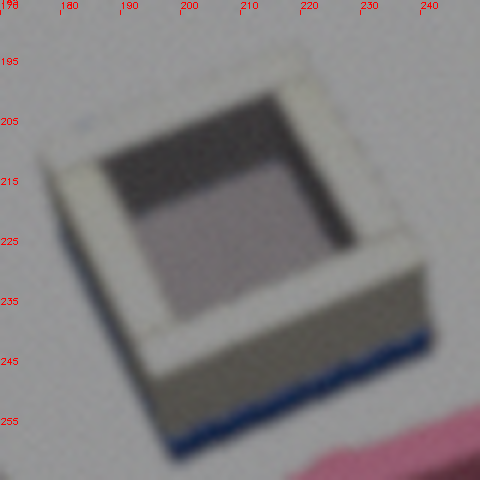

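```bash
python3 - <<'E'
from h import *
s=cv2.imread('pics/scene0.png');t=cv2.imread('pics/top0.png')
def blue(im,box):
    h=cv2.cvtColor(im,cv2.COLOR_BGR2HSV); m=cv2.inRange(h,(105,140,60),(125,255,255)); k=np.zeros_like(m);x,y,w,g=box;k[y:y+g,x:x+w]=m[y:y+g,x:x+w]; return k
def rect(im,box):
    cs,_=cv2.findContours(blue(im,box),cv2.RETR_EXTERNAL,cv2.CHAIN_APPROX_NONE)
    c=max(cs,key=cv2.contourArea); r=cv2.minAreaRect(c); return r,cv2.boxPoints(r)
r,b=rect(t,(125,165,30,50)); print('handle top',r)
P=np.array([onz('top',*q,0.211) for q in b]); print(P.round(4)); print('c',P.mean(0)); 
for i in range(4): 
    d=P[(i+1)%4]-P[i]; print(np.linalg.norm(d).round(4),np.degrees(np.arctan2(d[1],d[0])).round(1))
r,b=rect(s,(315,108,24,28)); print('handle scene',r,b)
r2,_=rect(t,(125,165,30,50)); print('tri',tri(r[0],r2[0]))
# foot
for name,im,box in(('top',t,(150,128,50,45)),('scene',s,(315,180,60,40))):
    m=blue(im,box); cs,_=cv2.findContours(m,cv2.RETR_EXTERNAL,cv2.CHAIN_APPROX_NONE);c=max(cs,key=cv2.contourArea)
    print(name,cv2.approxPolyDP(c,2.0,True)[:,0].tolist())
print('tip',tri((346.5,126.5),(141.5,157.8)))
E
```

```text
handle top ((144.02194213867188, 188.39756774902344), (4.539797306060791, 34.15324401855469), 12.094758033752441)
[[0.492  0.212  0.211 ]
 [0.5832 0.1934 0.211 ]
 [0.5804 0.1813 0.211 ]
 [0.4892 0.2    0.211 ]]
c [0.53619939 0.19668502 0.211     ]
0.0932 -11.5
0.0125 -103.0
0.0931 168.4
0.0124 77.1
handle scene ((327.2500305175781, 123.25001525878906), (20.50609588623047, 2.8284268379211426), 45.0) [[319.00003  117.000015]
 [321.00003  115.000015]
 [335.50003  129.50002 ]
 [333.50003  131.50002 ]]
tri (array([0.53619132, 0.19769001, 0.2045234 ]), np.float64(0.0015849854148025776))
top [[152, 130], [150, 139], [159, 141], [162, 134], [174, 146], [171, 154], [165, 151], [163, 162], [184, 167], [191, 139]]
scene [[366, 199], [353, 184], [351, 194], [346, 198], [340, 193], [341, 185], [324, 192], [338, 210]]
tip (array([0.61468101, 0.19550672, 0.24391502]), np.float64(0.0010219739988712245))
```

```bash
python3 - <<'E'
from h import *
ang=lambda d:np.degrees(np.arctan2(d[1],d[0])).round(1)
def poly(n,pts,z,x0,y0,s):
    P=np.array([onz(n,x0+(a+.5)/s-.5,y0+(b+.5)/s-.5,z) for a,b in pts]); print(P[:,:2].round(4).tolist(),'c',P.mean(0)[:2].round(4))
    for i in range(len(P)):
        d=P[(i+1)%len(P)]-P[i]; print('  ',np.linalg.norm(d).round(4),ang(d))
print('bath rim top'); poly('top',[(106,51),(392,101),(345,411),(50,364)],.085,275,155,6)
print('tank rim'); poly('top',[(148,108),(337,143),(305,355),(113,321)],.085,275,155,6)
print('scene rim outer'); poly('scene',[(42,160),(152,378),(426,240),(305,48)],.085,170,185,6)
print('scene tank'); poly('scene',[(103,161),(176,323),(356,245),(274,94)],.085,170,185,6)
print('foot top'); poly('top',[(303,241),(335,92)],.008,125,120,5)
for u,z in(((221,139),.13),((223,217),.06),((376,181),.085)): print(onz('top',*u,z).round(3))
print('orange',onz('top',165,242,.1).round(3),onz('top',152,284,.1).round(3))
for z in(.189,.201,.25): print(z,proj('top',[.6175,.1804,z]),proj('scene',[.6175,.1804,z]))
E
```

```text
bath rim top
[[0.6192, -0.2194], [0.5917, -0.3631], [0.4361, -0.3347], [0.4617, -0.188]] c [ 0.5272 -0.2763]
   0.1463 -100.8
   0.1581 169.7
   0.1489 80.1
   0.1605 -11.3
tank rim
[[0.5898, -0.2399], [0.5707, -0.3347], [0.4643, -0.3156], [0.4827, -0.2199]] c [ 0.5269 -0.2775]
   0.0967 -101.4
   0.1081 169.8
   0.0974 79.1
   0.109 -10.6
scene rim outer
[[0.4479, -0.3367], [0.5933, -0.3639], [0.6102, -0.2148], [0.4706, -0.1898]] c [ 0.5305 -0.2763]
   0.1479 -10.6
   0.1501 83.5
   0.1418 169.8
   0.1487 -98.8
scene tank
[[0.4679, -0.3129], [0.5741, -0.338], [0.591, -0.2435], [0.4862, -0.2203]] c [ 0.5298 -0.2786]
   0.1091 -13.3
   0.096 79.9
   0.1073 167.5
   0.0944 -101.2
foot top
[[0.6204, 0.117], [0.7168, 0.0965]] c [0.6686 0.1067]
   0.0986 -12.0
   0.0986 168.0
[ 0.687 -0.008  0.13 ]
[ 0.46  -0.007  0.06 ]
[ 0.561 -0.471  0.085]
orange [0.388 0.162 0.1  ] [0.266 0.199 0.1  ]
0.189 [152.120451   160.04006648] [341.36726001 142.35421663]
0.201 [151.1091677  159.35602742] [341.90195759 139.50703689]
0.25 [146.77007195 156.42103287] [344.16416279 127.46115328]
```

```bash
python3 - <<'E'
from h import *
s=cv2.imread('pics/scene0.png');t=cv2.imread('pics/top0.png')
crop('s',s,328,115,45,45,12,'s3'); crop('t',t,135,140,45,45,12,'t3')
E
```

```text
(no output)
```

View pics/s3.png

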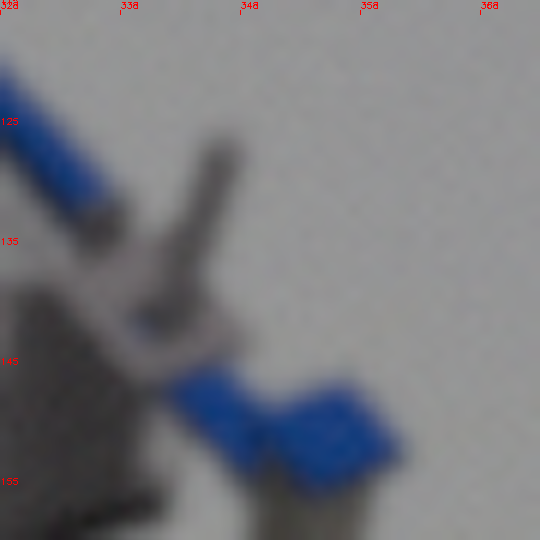

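View pics/t3.png

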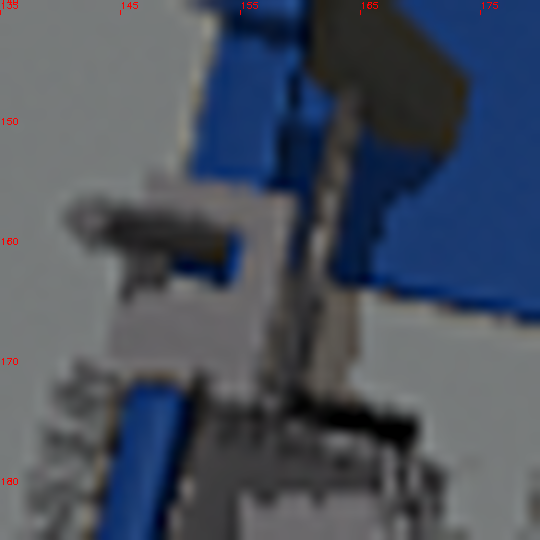

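```bash
python3 - <<'E'
from h import *
a=np.radians(-11.7);X=np.array([np.cos(a),np.sin(a)]);Y=np.array([-X[1],X[0]])
P=[onz('top',141.9,157.6,.249)[:2],onz('scene',346.2,126.4,.249)[:2],tri((346.2,126.4),(141.9,157.6))[0][:2]]
# foot estimate: handle centre + 83 X ; also eye far edge & arm
for h in([.5363,.197],):
    f=np.array(h)+.083*X
    for p in P: d=p-f; print(p.round(4),'stand frame',(d@X).round(4),(d@Y).round(4))
print(onz('top',155.0,160.0,.193),f) # right edge mid of eye inner
E
```

```text
[0.6147 0.1936] stand frame -0.0056 0.0125
[0.6173 0.1897] stand frame -0.0022 0.0093
[0.6149 0.1939] stand frame -0.0055 0.0129
[0.61684953 0.17145457 0.193     ] [0.61757549 0.18016865]
```

```bash
cat >> h.py <<'E'
def plan(tgt,yawdeg,N):
    s=manip.get_state(); R=Ro.from_euler('xyz',s['orientation'])
    d=R.inv().apply(np.asarray(tgt)-s['eef_pos']); T=Ro.from_euler('xyz',[np.pi,0,np.radians(yawdeg)])
    rv=(R.inv()*T).as_rotvec()
    print('t',s['t'],'pos',s['eef_pos'].round(4),'rpy',np.degrees(s['orientation']).round(2),'F',s['force'].round(2),'w',s['grip_width'])
    print('shift total units',(d/.02).round(2),'per row',(d/.02/N).round(3),'turn units',(rv/.1).round(3))
E
python3 - <<'E'
from h import *
plan([.5363,.197,.30],168.3,26)
E
```

```text
t 0.1 pos [0.1848 0.7006 0.2385] rpy [-1.7992e+02  1.0000e-02  1.6523e+02] F [-0.14  0.13  0.44] w 0.08507629817902103
shift total units [-23.42 -19.87  -3.04] per row [-0.901 -0.764 -0.117] turn units [-0.014  0.001 -0.536]
```

play_rows --moves '[[-1, [0, 0, -1], [0, 0, 0]], [-1, [-0.9, -0.76, -1], [0, 0, 0]], [-1, [-0.9, -0.76, -1], [0, 0, 0]], [-1, [-0.9, -0.76, 0], [0, 0, 0]], [-1, [-0.9, -0.76, 0], [0, 0, 0]], [-1, [-0.9, -0.76, 0], [0, 0, 0]], [-1, [-0.9, -0.76, 0], [0, 0, 0]], [-1, [-0.9, -0.76, 0], [0, 0, 0]], [-1, [-0.9, -0.76, 0], [0, 0, 0]], [-1, [-0.9, -0.76, 0], [0, 0, 0]], [-1, [-0.9, -0.76, 0], [0, 0, 0]], [-1, [-0.9, -0.76, 0], [0, 0, 0]]]'

```text
t: 1.1
eef_pos: [0.3341, 0.4877, 0.299]
orientation: [-3.141, -0.0, 2.884]
force: [-0.6, -0.3, 0.6]
grip_width: 0.0854
```

play_rows --moves '[[-1, [-0.9, -0.76, 0], [0, 0, 0]], [-1, [-0.9, -0.76, 0], [0, 0, 0]], [-1, [-0.9, -0.76, 0], [0, 0, 0]], [-1, [-0.9, -0.76, 0], [0, 0, 0]], [-1, [-0.9, -0.76, 0], [0, 0, 0]], [-1, [-0.9, -0.76, 0], [0, 0, 0]], [-1, [-0.9, -0.76, 0], [0, 0, 0]], [-1, [-0.9, -0.76, 0], [0, 0, 0]], [-1, [-0.9, -0.76, 0], [0, 0, 0]], [-1, [-0.9, -0.76, 0], [0, 0, 0]], [-1, [-0.5, -0.5, 0], [0, 0, 0]], [-1, [0, 0, 0], [0, 0, -0.54]]]'

```text
t: 2.1
eef_pos: [0.4779, 0.2802, 0.2991]
orientation: [-3.14, 0.001, 2.932]
force: [-0.1, -0.8, 1.2]
grip_width: 0.0854
```

```bash
python3 - <<'E'
from h import *
plan([.5363,.197,.30],168.3,4)
E
```

```text
t 2.1 pos [0.4779 0.2802 0.2991] rpy [-1.7991e+02  4.0000e-02  1.6801e+02] F [-0.12 -0.81  1.22] w 0.08536675682849673
shift total units [-3.72 -3.46 -0.04] per row [-0.931 -0.865 -0.009] turn units [-0.016  0.008 -0.05 ]
```

play_rows --moves '[[-1, [-0.9, -0.85, 0], [0, 0, 0]], [-1, [-0.9, -0.85, 0], [0, 0, 0]], [-1, [-0.9, -0.85, 0], [0, 0, 0]], [-1, [-0.9, -0.85, 0], [0, 0, 0]], [-1, [0, 0, 0], [0, 0, 0]], [-1, [0, 0, 0], [0, 0, 0]]]'

```text
t: 2.6
eef_pos: [0.5333, 0.2012, 0.299]
orientation: [-3.141, -0.0, 2.935]
force: [-0.9, -0.1, 0.4]
grip_width: 0.0855
```

```bash
python3 - <<'E'
from h import *
plan([.5363,.197,.30],168.3,1)
for n in("scene","top"):
    im=manip.camera(n); cv2.imwrite(f'pics/{n}1.png',im)
    if n=='scene': crop('',im,290,60,90,110,5,'s4')
    else: crop('',im,115,130,80,90,6,'t4')
E
```

```text
t 2.6 pos [0.5333 0.2012 0.299 ] rpy [-1.7996e+02 -1.0000e-02  1.6816e+02] F [-0.91 -0.07  0.38] w 0.08553356882375791
shift total units [-0.19 -0.17 -0.05] per row [-0.188 -0.173 -0.05 ] turn units [-0.007 -0.002 -0.025]
```

View pics/s4.png

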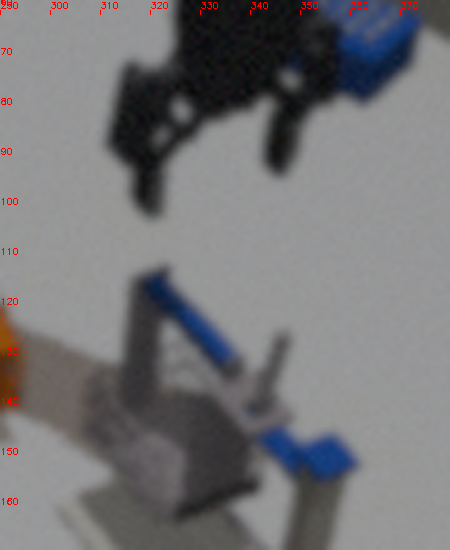

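View pics/t4.png

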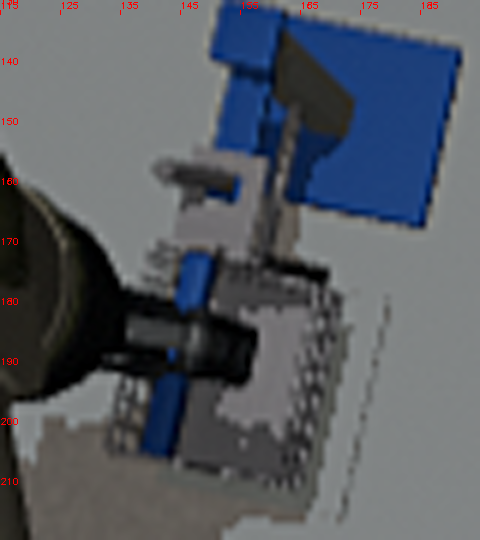

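```bash
python3 - <<'E'
from h import *
s=manip.get_state();p=s['eef_pos'];R=Ro.from_euler('xyz',s['orientation']).as_matrix()
for k in(-1,1):
  for w in (.0425,.057):
    q=p+R@np.array([0,k*w,-.005]); print(k,w,proj('scene',q),proj('top',q))
E
```

```text
-1 0.0425 [319.7894103 100.6465473] [148.66819866 189.54190521]
-1 0.057 [315.70816957 102.01953959] [154.30266766 190.61824666]
1 0.0425 [343.18876046  92.77464521] [115.67594704 183.23946077]
1 0.057 [347.09307334  91.46117417] [110.0542278  182.16555489]
```

play_rows --moves '[[-1, [-0.18, -0.17, 0], [0, 0, 0]], [-1, [0, 0, 0.7], [0, 0, 0]], [-1, [0, 0, 0.7], [0, 0, 0]], [-1, [0, 0, 0.7], [0, 0, 0]], [-1, [0, 0, 0.7], [0, 0, 0]], [-1, [0, 0, 0.7], [0, 0, 0]], [-1, [0, 0, 0.5], [0, 0, 0]], [-1, [0, 0, 0.4], [0, 0, 0]], [-1, [0, 0, 0.4], [0, 0, 0]], [-1, [0, 0, 0.4], [0, 0, 0]], [-1, [0, 0, 0.15], [0, 0, 0]], [-1, [0, 0, 0], [0, 0, 0]]]'

```text
t: 3.7
eef_pos: [0.5354, 0.1985, 0.1916]
orientation: [-3.141, -0.001, 2.938]
force: [0.5, -0.4, -0.6]
grip_width: 0.0851
```

```bash
python3 - <<'E'
from h import *
plan([.5363,.197,.192],168.3,1)
for n in("scene","top"):
    im=manip.camera(n); cv2.imwrite(f'pics/{n}2.png',im)
    if n=='scene': crop('',im,290,80,80,90,6,'s5')
    else: crop('',im,115,130,80,90,6,'t5')
E
```

```text
t 3.7 pos [0.5354 0.1985 0.1916] rpy [-1.7996e+02 -4.0000e-02  1.6833e+02] F [ 0.54 -0.38 -0.63] w 0.08511772593134215
shift total units [-0.06 -0.07 -0.02] per row [-0.058 -0.066 -0.018] turn units [-0.006 -0.008  0.006]
```

View pics/s5.png

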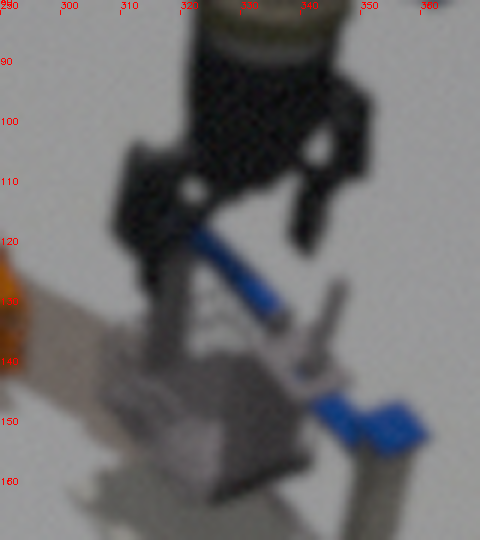

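View pics/t5.png

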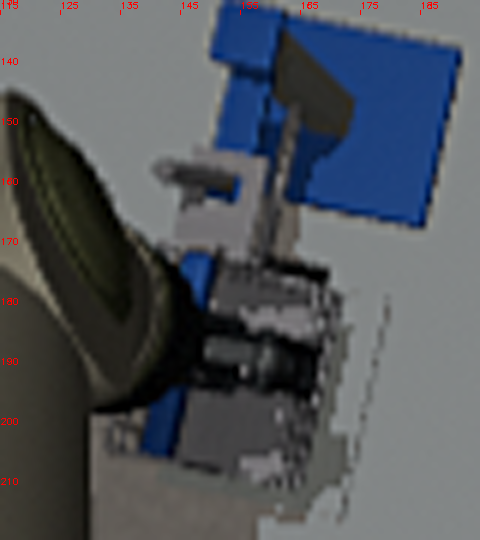

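play_rows --moves '[[0.3, [-0.05, -0.05, 0], [0, 0, 0]], [0.5, [0, 0, 0], [0, 0, 0]], [0.5, [0, 0, 0], [0, 0, 0]], [0.5, [0, 0, 0], [0, 0, 0]], [0.5, [0, 0, 0], [0, 0, 0]], [0.5, [0, 0, 0], [0, 0, 0]]]' --squeeze 20

```text
t: 4.3
eef_pos: [0.5365, 0.1974, 0.1924]
orientation: [3.141, 0.0, 2.938]
force: [-0.0, 0.2, -0.3]
grip_width: 0.0214
```

play_rows --moves '[[0.57, [0, 0, 0], [0, 0, 0]], [0.6, [0, 0, 0], [0, 0, 0]]]'

```text
t: 4.47
eef_pos: [0.5365, 0.1974, 0.1923]
orientation: [3.142, 0.0, 2.938]
force: [-1.4, 0.1, -0.4]
grip_width: 0.0169
```

play_rows --moves '[[0.63, [0, 0, 0], [0, 0, 0]], [0.66, [0, 0, 0], [0, 0, 0]]]'

```text
t: 4.63
eef_pos: [0.5365, 0.1974, 0.1923]
orientation: [-3.142, 0.0, 2.938]
force: [-0.3, -0.1, 0.0]
grip_width: 0.0148
```

play_rows --moves '[[0.7, [0, 0, 0], [0, 0, 0]], [0.75, [0, 0, 0], [0, 0, 0]], [1, [0, 0, 0], [0, 0, 0]], [1, [0, 0, 0], [0, 0, 0]]]'

```text
t: 4.97
eef_pos: [0.5364, 0.1973, 0.1923]
orientation: [-3.142, -0.0, 2.938]
force: [-1.2, -0.1, 1.8]
grip_width: 0.0136
```

play_rows --moves '[[1, [0, 0, 0], [0, 0, 0]], [1, [0, 0, 0], [0, 0, 0]], [1, [0, 0, 0], [0, 0, 0]]]' --squeeze 70

```text
t: 5.22
eef_pos: [0.5364, 0.1974, 0.1924]
orientation: [-3.142, -0.0, 2.938]
force: [-1.9, -0.7, 3.8]
grip_width: 0.0128
```

play_rows --moves '[[1, [0, 0, -0.1], [0, 0, 0]], [1, [0, 0, -0.1], [0, 0, 0]], [1, [0, 0, 0], [0, 0, 0]]]'

```text
t: 5.47
eef_pos: [0.5365, 0.1975, 0.1965]
orientation: [3.141, 0.0, 2.938]
force: [0.2, -0.8, -1.7]
grip_width: 0.0124
```

play_rows --moves '[[1, [0, 0, -0.1], [0, 0, 0]], [1, [0, 0, -0.1], [0, 0, 0]], [1, [0, 0, 0], [0, 0, 0]]]'

```text
t: 5.72
eef_pos: [0.5366, 0.1975, 0.2007]
orientation: [3.141, 0.0, 2.938]
force: [0.8, 0.6, -1.6]
grip_width: 0.0125
```

play_rows --moves '[[1, [0, 0, -0.1], [0, 0, 0]], [1, [0, 0, -0.1], [0, 0, 0]], [1, [0, 0, 0], [0, 0, 0]]]'

```text
t: 5.97
eef_pos: [0.5365, 0.1975, 0.2047]
orientation: [3.141, 0.0, 2.938]
force: [-0.9, 1.5, -1.8]
grip_width: 0.0128
```

```bash
python3 - <<'E'
from h import *
s=manip.get_state();print(s['eef_pos'],s['force'],s['moment'],s['orientation'])
E
```

```text
[0.53653613 0.1974951  0.20470196] [-0.85511249  1.46269813 -1.83462053] [ 0.0214846  -0.00963333  0.04088037] [3.14132158e+00 2.92444337e-04 2.93785151e+00]
```

play_rows --moves '[[1, [0, 0.04, -0.05], [0, 0, 0]], [1, [-0.06, 0.03, 0], [0, 0, 0]], [1, [-0.06, 0, 0], [0, 0, 0]], [1, [0, 0, 0], [0, 0, 0]]]'

```text
t: 6.3
eef_pos: [0.5393, 0.1983, 0.2053]
orientation: [3.142, 0.0, 2.938]
force: [0.5, -0.2, -2.4]
grip_width: 0.0126
```

play_rows --moves '[[1, [0.012, 0.03, -0.1], [0, 0, 0]], [1, [0.012, 0.03, -0.1], [0, 0, 0]], [1, [0, 0, 0], [0, 0, 0]]]'

```text
t: 6.55
eef_pos: [0.539, 0.1998, 0.2097]
orientation: [3.141, 0.0, 2.938]
force: [-0.7, 0.1, -1.3]
grip_width: 0.013
```

play_rows --moves '[[1, [0.012, 0.03, -0.1], [0, 0, 0]], [1, [0.012, 0.03, -0.1], [0, 0, 0]], [1, [0, 0, 0], [0, 0, 0]]]'

```text
t: 6.8
eef_pos: [0.5388, 0.2011, 0.2138]
orientation: [3.141, 0.001, 2.938]
force: [-0.4, -0.3, -2.1]
grip_width: 0.0131
```

```bash
python3 - <<'E'
from h import *
s=manip.get_state();print(s['eef_pos'],s['force'],s['moment'],s['orientation'])
im=manip.camera('scene'); cv2.imwrite('pics/scene3.png',im); crop('',im,325,105,45,50,11,'s6')
im=manip.camera('top'); cv2.imwrite('pics/top3.png',im); crop('',im,130,135,45,50,11,'t6')
E
```

```text
[0.53878028 0.20109656 0.21375944] [-0.40530489 -0.27600789 -2.10155166] [-0.018225   -0.02773095 -0.03014887] [3.14116612e+00 5.13456677e-04 2.93801393e+00]
```

View pics/s6.png

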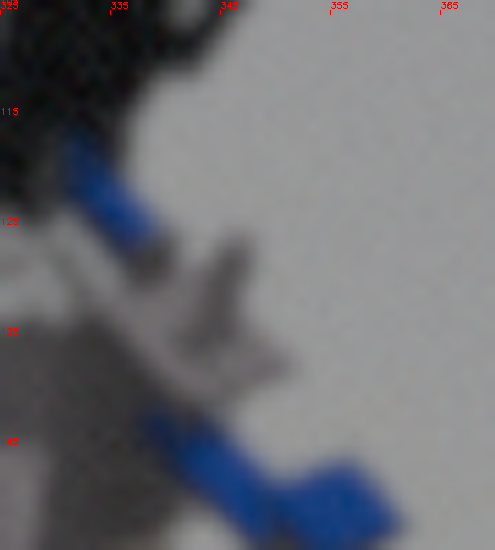

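View pics/t6.png

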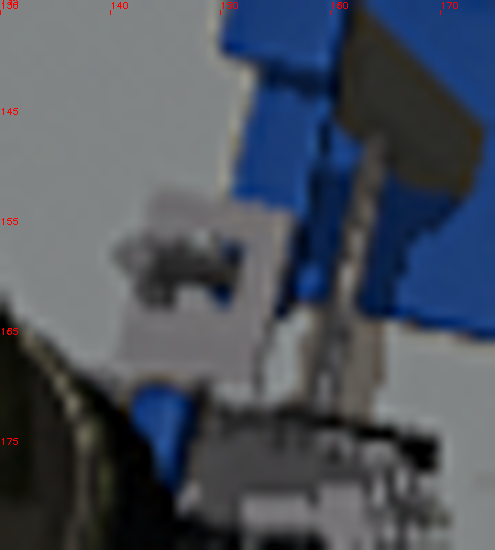

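play_rows --moves '[[1, [0.012, 0.031, -0.1], [0, 0, 0]], [1, [0.012, 0.031, -0.1], [0, 0, 0]], [1, [0, 0, 0], [0, 0, 0]]]'

```text
t: 7.15
eef_pos: [0.5386, 0.2024, 0.2177]
orientation: [3.141, 0.0, 2.938]
force: [-0.5, 0.2, -1.2]
grip_width: 0.0131
```

play_rows --moves '[[1, [0.012, 0.031, -0.1], [0, 0, 0]], [1, [0.012, 0.031, -0.1], [0, 0, 0]], [1, [0, 0, 0], [0, 0, 0]]]'

```text
t: 7.4
eef_pos: [0.5384, 0.2037, 0.2217]
orientation: [3.141, 0.0, 2.938]
force: [0.2, 0.5, -1.6]
grip_width: 0.0125
```

play_rows --moves '[[1, [0.012, 0.031, -0.1], [0, 0, 0]], [1, [0.012, 0.031, -0.1], [0, 0, 0]], [1, [0, 0, 0], [0, 0, 0]]]'

```text
t: 7.65
eef_pos: [0.5381, 0.2051, 0.2257]
orientation: [3.141, 0.0, 2.938]
force: [-0.2, 0.3, -0.7]
grip_width: 0.013
```

```bash
python3 - <<'E'
from h import *
s=manip.get_state();print(s['eef_pos'],s['force'],s['moment'],s['orientation'])
im=manip.camera('scene'); cv2.imwrite('pics/scene4.png',im); crop('',im,325,95,45,50,11,'s7')
im=manip.camera('top'); cv2.imwrite('pics/top4.png',im); crop('',im,130,135,45,50,11,'t7')
E
```

```text
[0.53812174 0.20506751 0.22574349] [-0.22800256  0.26644522 -0.7106321 ] [0.02936829 0.03613324 0.01194311] [3.14113924e+00 4.86305296e-04 2.93801447e+00]
```

View pics/s7.png

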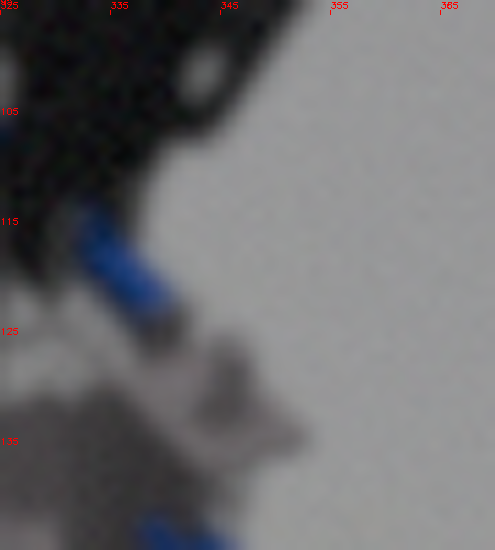

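View pics/t7.png

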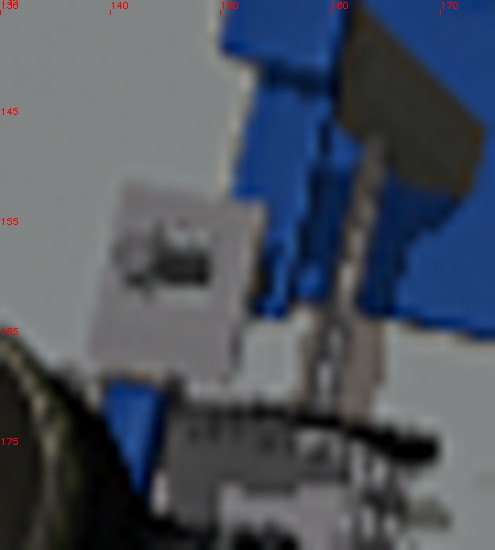

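play_rows --moves '[[1, [0.012, 0.031, -0.1], [0, 0, 0]], [1, [0.012, 0.031, -0.1], [0, 0, 0]], [1, [0, 0, 0], [0, 0, 0]]]'

```text
t: 8.0
eef_pos: [0.5379, 0.2063, 0.2297]
orientation: [3.141, 0.0, 2.938]
force: [-0.8, -1.0, -1.3]
grip_width: 0.0128
```

play_rows --moves '[[1, [0.012, 0.031, -0.1], [0, 0, 0]], [1, [0.012, 0.031, -0.1], [0, 0, 0]], [1, [0, 0, 0], [0, 0, 0]]]'

```text
t: 8.25
eef_pos: [0.5377, 0.2077, 0.2337]
orientation: [3.141, 0.001, 2.938]
force: [-0.6, -0.2, -2.3]
grip_width: 0.0126
```

play_rows --moves '[[1, [0.012, 0.031, -0.1], [0, 0, 0]], [1, [0.012, 0.031, -0.1], [0, 0, 0]], [1, [0, 0, 0], [0, 0, 0]]]'

```text
t: 8.5
eef_pos: [0.5375, 0.2089, 0.2377]
orientation: [3.141, 0.0, 2.938]
force: [-0.5, -0.4, -1.6]
grip_width: 0.0124
```

```bash
python3 - <<'E'
from h import *
s=manip.get_state();print(s['eef_pos'],s['force'],s['moment'],s['orientation'])
im=manip.camera('scene'); cv2.imwrite('pics/scene5.png',im); crop('',im,325,95,45,50,11,'s8')
im=manip.camera('top'); cv2.imwrite('pics/top5.png',im); crop('',im,130,135,45,50,11,'t8')
E
```

```text
[0.53748439 0.20892705 0.23771854] [-0.48448439 -0.41745905 -1.59565515] [ 0.00777841 -0.01568929  0.01457226] [3.14119465e+00 4.49176173e-04 2.93792051e+00]
```

View pics/s8.png

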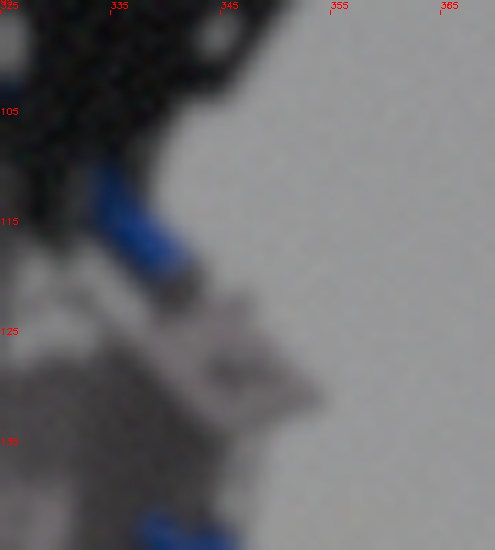

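View pics/t8.png

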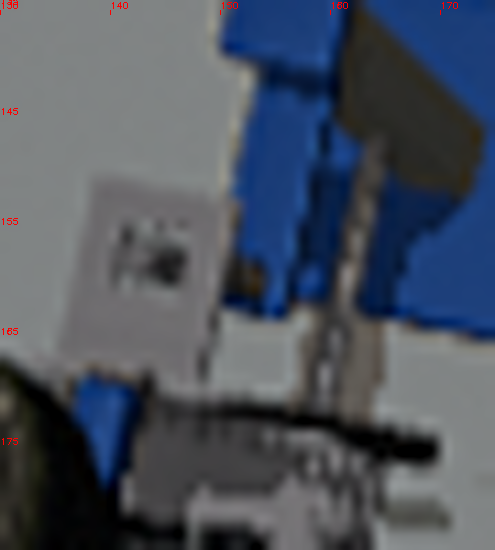

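play_rows --moves '[[1, [0.012, 0.031, -0.1], [0, 0, 0]], [1, [0.012, 0.031, -0.1], [0, 0, 0]], [1, [0, 0, 0], [0, 0, 0]]]'

```text
t: 8.85
eef_pos: [0.5373, 0.2103, 0.2417]
orientation: [3.141, 0.0, 2.938]
force: [-0.1, 0.5, -0.8]
grip_width: 0.0125
```

play_rows --moves '[[1, [0.012, 0.031, -0.1], [0, 0, 0]], [1, [0.012, 0.031, -0.1], [0, 0, 0]], [1, [0, 0, 0], [0, 0, 0]]]'

```text
t: 9.1
eef_pos: [0.5371, 0.2115, 0.2457]
orientation: [3.141, 0.001, 2.938]
force: [0.3, 0.0, -1.7]
grip_width: 0.0128
```

play_rows --moves '[[1, [0, 0, -0.15], [0, 0, 0]], [1, [0, 0, -0.15], [0, 0, 0]], [1, [0, 0, -0.2], [0, 0, 0]], [1, [0, 0, -0.2], [0, 0, 0]], [1, [0, 0, -0.3], [0, 0, 0]], [1, [0, 0, -0.3], [0, 0, 0]], [1, [0, 0, 0], [0, 0, 0]]]'

```text
t: 9.68
eef_pos: [0.5375, 0.2115, 0.2728]
orientation: [3.14, 0.002, 2.938]
force: [0.6, 0.1, -2.0]
grip_width: 0.0127
```

```bash
python3 - <<'E'
from h import *
s=manip.get_state();print(s['eef_pos'],s['force'],s['moment'],s['orientation'])
im=manip.camera('scene'); cv2.imwrite('pics/scene6.png',im); crop('',im,295,70,80,90,6,'s9')
im=manip.camera('top'); cv2.imwrite('pics/top6.png',im); crop('',im,115,130,80,90,6,'t9')
E
```

```text
[0.53750923 0.21153525 0.27283354] [ 0.56877621  0.09784799 -1.9789051 ] [ 0.04715043 -0.00658904  0.01524196] [3.14023782e+00 1.75687505e-03 2.93769802e+00]
```

View pics/s9.png

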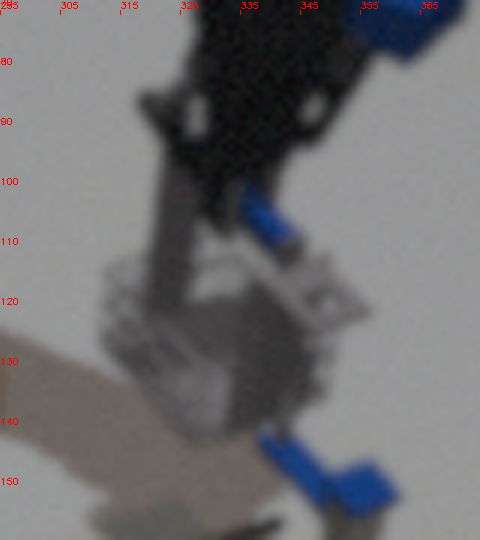

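View pics/t9.png

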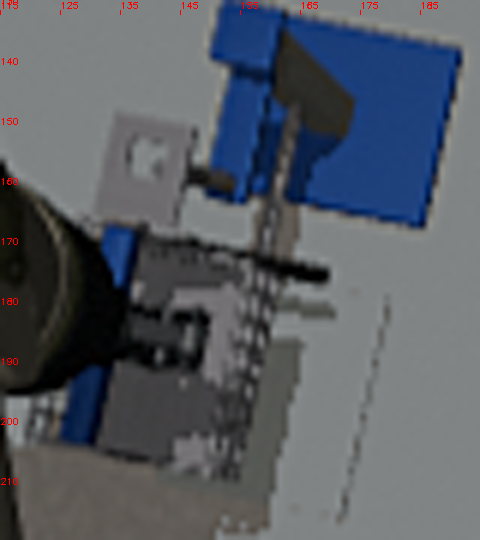

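play_rows --moves '[[1, [0.3, 0, 0], [0, 0, 0]], [1, [0.5, 0, 0], [0, 0, 0]], [1, [0.6, 0, 0], [0, 0, 0]], [1, [0.6, 0, 0], [0, 0, 0]], [1, [0.6, 0, -0.3], [0, 0, 0]], [1, [0.6, 0, -0.3], [0, 0, 0]], [1, [0.6, 0, -0.3], [0, 0, 0]], [1, [0.2, 0, -0.2], [0, 0, 0]], [1, [0, 0, 0], [0, 0, 0]]]'

```text
t: 10.53
eef_pos: [0.4578, 0.2282, 0.2948]
orientation: [3.14, 0.001, 2.939]
force: [0.4, -0.0, -1.4]
grip_width: 0.0129
```

```bash
python3 - <<'E'
from h import *
plan([.528,-.277,.29],169.1,24)
E
```

```text
t 10.5333 pos [0.4578 0.2282 0.2948] rpy [1.7990e+02 8.0000e-02 1.6841e+02] F [ 0.37 -0.   -1.44] w 0.012864350046123598
shift total units [ -8.52 -24.04   0.21] per row [-0.355 -1.002  0.009] turn units [ 0.017  0.014 -0.121]
```

play_rows --moves '[[1, [-0.1, -0.3, 0], [0, 0, 0]], [1, [-0.2, -0.6, 0], [0, 0, 0]], [1, [-0.34, -0.95, 0], [0, 0, 0]], [1, [-0.34, -0.95, 0], [0, 0, 0]], [1, [-0.34, -0.95, 0], [0, 0, 0]], [1, [-0.34, -0.95, 0], [0, 0, 0]], [1, [-0.34, -0.95, 0], [0, 0, 0]], [1, [-0.34, -0.95, 0], [0, 0, 0]], [1, [-0.34, -0.95, 0], [0, 0, 0]], [1, [-0.34, -0.95, 0], [0, 0, 0]], [1, [-0.34, -0.95, 0], [0, 0, 0]], [1, [-0.34, -0.95, 0], [0, 0, 0]]]'

```text
t: 11.53
eef_pos: [0.4889, 0.006, 0.293]
orientation: [-3.141, -0.0, 2.936]
force: [-0.1, -0.1, -1.0]
grip_width: 0.0127
```

play_rows --moves '[[1, [-0.34, -0.95, 0], [0, 0, 0]], [1, [-0.34, -0.95, 0], [0, 0, 0]], [1, [-0.34, -0.95, 0], [0, 0, 0]], [1, [-0.34, -0.95, 0], [0, 0, 0]], [1, [-0.34, -0.95, 0], [0, 0, 0]], [1, [-0.34, -0.95, 0], [0, 0, 0]], [1, [-0.34, -0.95, 0], [0, 0, 0]], [1, [-0.34, -0.95, 0], [0, 0, 0]], [1, [-0.34, -0.95, 0], [0, 0, 0]], [1, [-0.34, -0.95, 0], [0, 0, 0]], [1, [-0.34, -0.95, 0], [0, 0, 0]], [1, [-0.34, -0.95, 0], [0, 0, 0]]]'

```text
t: 12.53
eef_pos: [0.5218, -0.2338, 0.2928]
orientation: [-3.141, -0.001, 2.936]
force: [0.5, -0.5, -1.4]
grip_width: 0.0123
```

```bash
python3 - <<'E'
from h import *
plan([.528,-.277,.29],169.1,4)
E
```

```text
t 12.5333 pos [ 0.5218 -0.2338  0.2928] rpy [-1.7996e+02 -5.0000e-02  1.6822e+02] F [ 0.52 -0.49 -1.39] w 0.012268064825781725
shift total units [-0.75 -2.05  0.14] per row [-0.186 -0.512  0.035] turn units [-0.006 -0.009 -0.154]
```

play_rows --moves '[[1, [-0.2, -0.7, 0], [0, 0, -0.07]], [1, [-0.2, -0.6, 0], [0, 0, -0.06]], [1, [-0.2, -0.4, 0], [0, 0, 0]], [1, [-0.04, -0.15, 0], [0, 0, 0]], [1, [0, 0, 0], [0, 0, 0]], [1, [0, 0, 0], [0, 0, 0]]]'

```text
t: 13.03
eef_pos: [0.5277, -0.2695, 0.293]
orientation: [3.141, -0.001, 2.951]
force: [0.4, -0.2, -1.5]
grip_width: 0.0128
```

```bash
python3 - <<'E'
from h import *
plan([.528,-.277,.20],169.1,4)
im=manip.camera('scene'); cv2.imwrite('pics/scene7.png',im); crop('',im,170,125,90,130,4,'s10')
im=manip.camera('top'); cv2.imwrite('pics/top7.png',im); crop('',im,270,140,90,100,6,'t10')
E
```

```text
t 13.0333 pos [ 0.5277 -0.2695  0.293 ] rpy [ 1.7998e+02 -3.0000e-02  1.6906e+02] F [ 0.41 -0.15 -1.52] w 0.012830929977741275
shift total units [-0.09 -0.36  4.65] per row [-0.022 -0.091  1.163] turn units [ 0.003 -0.006 -0.007]
```

View pics/s10.png

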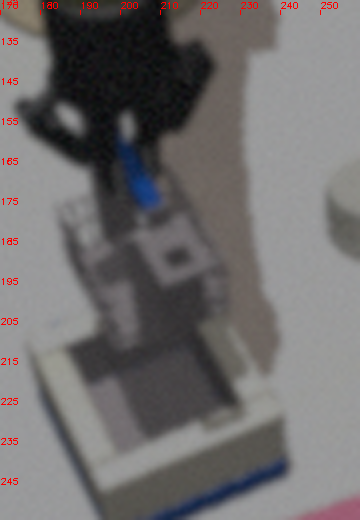

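View pics/t10.png

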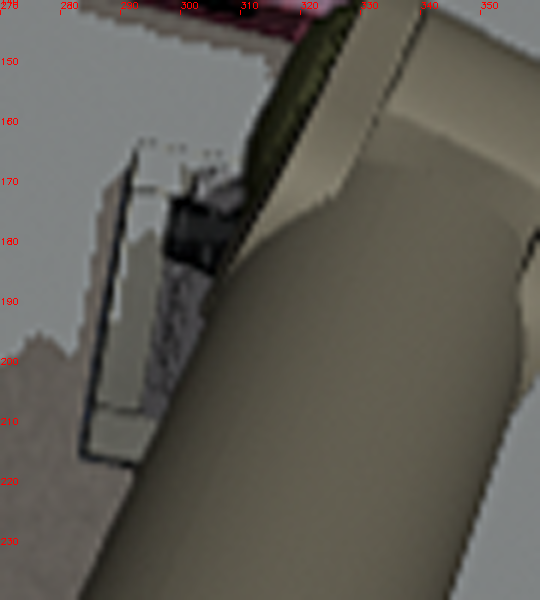

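play_rows --moves '[[1, [-0.04, -0.2, 0.4], [0, 0, 0]], [1, [-0.04, -0.15, 0.6], [0, 0, 0]], [1, [0, 0, 0.8], [0, 0, 0]], [1, [0, 0, 0.8], [0, 0, 0]], [1, [0, 0, 0.8], [0, 0, 0]], [1, [0, 0, 0.5], [0, 0, 0]], [1, [0, 0, 0.3], [0, 0, 0]], [1, [0, 0, 0], [0, 0, 0]], [1, [0, 0, 0], [0, 0, 0]]]'

```text
t: 13.88
eef_pos: [0.5283, -0.277, 0.2092]
orientation: [-3.142, -0.0, 2.951]
force: [0.4, 0.1, -1.8]
grip_width: 0.0127
```

```bash
python3 - <<'E'
from h import *
plan([.528,-.277,.20],169.1,4)
im=manip.camera('scene'); cv2.imwrite('pics/scene8.png',im); crop('',im,175,150,75,100,6,'s11')
im=manip.camera('top'); cv2.imwrite('pics/top8.png',im); crop('',im,270,140,90,100,6,'t11')
s=manip.get_state();p=s['eef_pos'];a=s['orientation'][2]-np.pi
X=np.array([np.cos(a),np.sin(a),0]);Y=np.array([-X[1],X[0],0]);o=p-[0,0,.107];print('origin',o)
for n,q in(('eye top',(.08,0,.108)),('handle +x end',(.048,0,.126)),('tab end L',(.098,.018,.108)),('tab end R',(.098,-.018,.108)),('rim++',(.05,.043,.055)),('rim+-',(.05,-.043,.055)),('rim-+',(-.05,.043,.055))):
    print(n,proj('scene',o+q[0]*X+q[1]*Y+np.array([0,0,q[2]])).round(1),proj('top',o+q[0]*X+q[1]*Y+np.array([0,0,q[2]])).round(1))
E
```

```text
t 13.8833 pos [ 0.5283 -0.277   0.2092] rpy [-1.7999e+02 -1.0000e-02  1.6907e+02] F [ 0.39  0.13 -1.78] w 0.01273492754272432
shift total units [ 0.02 -0.    0.46] per row [ 0.004 -0.     0.115] turn units [-0.001 -0.002 -0.005]
origin [ 0.5286407  -0.27719561  0.1029735 ]
eye top [214.6 210.7] [322.4 160.1]
handle +x end [209.2 198.2] [321.4 170.6]
tab end L [223.6 212.9] [317.  152.6]
tab end R [211. 218.] [329.9 154.9]
rim++ [226.  209.2] [303.2 170.6]
rim+- [197.7 220.7] [332.9 175.9]
rim-+ [211.9 185.8] [297.4 205. ]
```

View pics/s11.png

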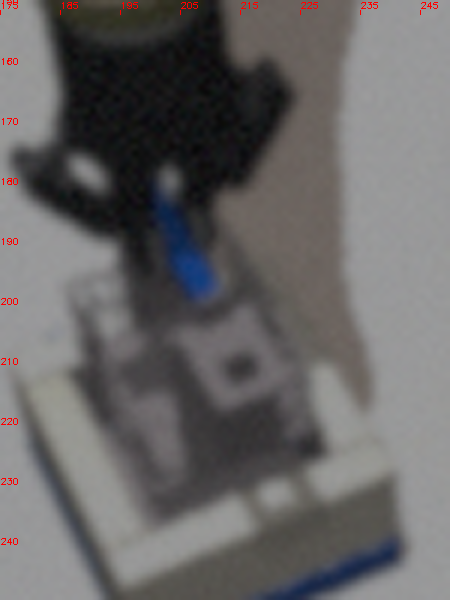

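View pics/t11.png

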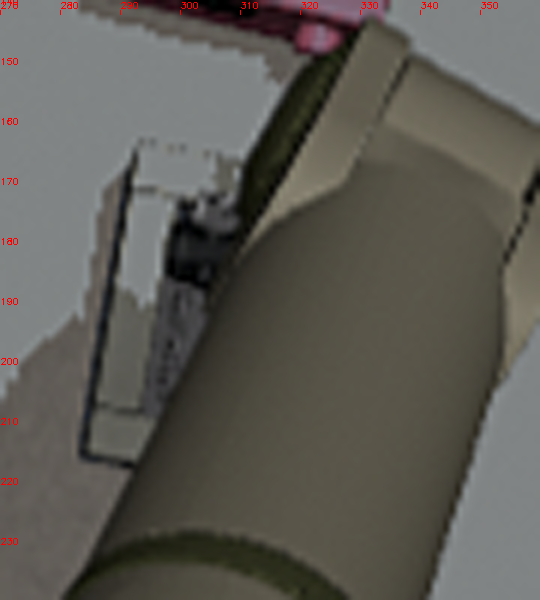

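play_rows --moves '[[1, [0, 0, 0.3], [0, 0, 0]], [1, [0, 0, 0.3], [0, 0, 0]], [1, [0, 0, 0.3], [0, 0, 0]], [1, [0, 0, 0.2], [0, 0, 0]], [1, [0, 0, 0], [0, 0, 0]]]'

```text
t: 14.4
eef_pos: [0.5277, -0.2766, 0.1861]
orientation: [3.141, -0.002, 2.951]
force: [-0.9, 0.9, -2.0]
grip_width: 0.0128
```

play_rows --moves '[[1, [0, 0, 0.25], [0, 0, 0]], [1, [0, 0, 0.25], [0, 0, 0]], [1, [0, 0, 0], [0, 0, 0]]]'

```text
t: 14.65
eef_pos: [0.5279, -0.2767, 0.1763]
orientation: [3.141, -0.001, 2.951]
force: [-0.4, 0.2, -1.7]
grip_width: 0.0127
```

```bash
python3 - <<'E'
from h import *
plan([.528,-.277,.132],169.1,4)
im=manip.camera('scene'); cv2.imwrite('pics/scene9.png',im); crop('',im,175,160,75,95,6,'s12')
E
```

```text
t 14.65 pos [ 0.5279 -0.2767  0.1763] rpy [ 1.7998e+02 -7.0000e-02  1.6907e+02] F [-0.35  0.18 -1.74] w 0.012691206965991929
shift total units [-0.01 -0.01  2.21] per row [-0.003 -0.004  0.554] turn units [ 0.003 -0.012 -0.005]
```

View pics/s12.png

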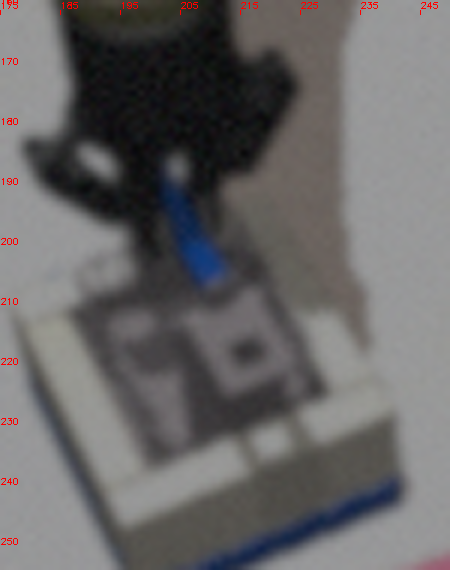

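play_rows --moves '[[1, [0, 0, 0.25], [0, 0, 0]], [1, [0, 0, 0.25], [0, 0, 0]], [1, [0, 0, 0.25], [0, 0, 0]], [1, [0, 0, 0], [0, 0, 0]]]'

```text
t: 15.03
eef_pos: [0.5278, -0.2766, 0.1611]
orientation: [3.141, -0.001, 2.951]
force: [-0.0, -0.1, -2.1]
grip_width: 0.0127
```

play_rows --moves '[[1, [0, 0, 0.25], [0, 0, 0]], [1, [0, 0, 0.25], [0, 0, 0]], [1, [0, 0, 0.25], [0, 0, 0]], [1, [0, 0, 0.2], [0, 0, 0]], [1, [0, 0, 0], [0, 0, 0]]]'

```text
t: 15.45
eef_pos: [0.5278, -0.2767, 0.1423]
orientation: [3.141, -0.001, 2.951]
force: [0.2, 0.4, -1.7]
grip_width: 0.0127
```

play_rows --moves '[[1, [0, 0, 0.1], [0, 0, 0]], [1, [0, 0, 0], [0, 0, 0]]]'

```text
t: 15.62
eef_pos: [0.5282, -0.2769, 0.141]
orientation: [3.142, -0.0, 2.951]
force: [0.3, 0.1, -1.3]
grip_width: 0.0129
```

play_rows --moves '[[1, [0, 0, 0.1], [0, 0, 0]], [1, [0, 0, 0.1], [0, 0, 0]], [1, [0, 0, 0], [0, 0, 0]]]'

```text
t: 15.87
eef_pos: [0.5281, -0.2768, 0.1371]
orientation: [3.142, -0.0, 2.951]
force: [-0.8, -0.5, -1.6]
grip_width: 0.0128
```

play_rows --moves '[[1, [0, 0, 0.05], [0, 0, 0]], [1, [0, 0, 0.05], [0, 0, 0]], [1, [0, 0, 0], [0, 0, 0]]]'

```text
t: 16.12
eef_pos: [0.5282, -0.2769, 0.1351]
orientation: [3.142, -0.0, 2.951]
force: [-0.9, 0.3, -3.1]
grip_width: 0.0126
```

play_rows --moves '[[1, [0, 0, 0.05], [0, 0, 0]], [1, [0, 0, 0], [0, 0, 0]]]'

```text
t: 16.28
eef_pos: [0.5282, -0.2769, 0.1342]
orientation: [3.142, -0.0, 2.951]
force: [0.7, -0.1, -2.2]
grip_width: 0.0127
```

play_rows --moves '[[1, [0, 0, 0.04], [0, 0, 0]], [1, [0, 0, 0], [0, 0, 0]]]'

```text
t: 16.45
eef_pos: [0.5282, -0.2769, 0.1334]
orientation: [-3.142, 0.0, 2.951]
force: [0.0, -0.4, -1.0]
grip_width: 0.0127
```

play_rows --moves '[[1, [0, 0, 0.03], [0, 0, 0]], [1, [0, 0, 0], [0, 0, 0]]]'

```text
t: 16.62
eef_pos: [0.5287, -0.277, 0.1332]
orientation: [-3.141, 0.001, 2.951]
force: [1.6, -0.4, 2.7]
grip_width: 0.0124
```

play_rows --moves '[[1, [0, 0, 0.03], [0, 0, 0]], [1, [0, 0, 0], [0, 0, 0]]]'

```text
t: 16.78
eef_pos: [0.5289, -0.2771, 0.133]
orientation: [-3.141, 0.002, 2.951]
force: [1.5, 0.1, 6.2]
grip_width: 0.0129
```

play_rows --moves '[[1, [0, 0, 0.03], [0, 0, 0]], [1, [0, 0, 0], [0, 0, 0]]]'

```text
t: 16.95
eef_pos: [0.529, -0.277, 0.133]
orientation: [3.142, 0.002, 2.951]
force: [-1.4, 1.5, 12.7]
grip_width: 0.0127
```

play_rows --moves '[[1, [0, 0, -0.05], [0, 0, 0]], [1, [0, 0, 0], [0, 0, 0]]]' --squeeze 20

```text
t: 17.12
eef_pos: [0.5286, -0.277, 0.1332]
orientation: [-3.141, 0.001, 2.951]
force: [1.2, 0.4, 3.2]
grip_width: 0.0123
```

play_rows --moves '[[0.62, [0, 0, 0], [0, 0, 0]], [0.58, [0, 0, 0], [0, 0, 0]], [0.5, [0, 0, 0], [0, 0, 0]], [0.4, [0, 0, 0], [0, 0, 0]]]'

```text
t: 17.45
eef_pos: [0.5281, -0.2769, 0.1325]
orientation: [3.142, -0.0, 2.951]
force: [0.9, -0.2, -0.6]
grip_width: 0.0257
```

```bash
python3 - <<'E'
from h import *
plan([.528,-.277,.132],169.1,4)
im=manip.camera('scene'); cv2.imwrite('pics/scene10.png',im); crop('',im,175,160,75,95,6,'s13')
E
```

```text
t 17.45 pos [ 0.5281 -0.2769  0.1325] rpy [ 1.8000e+02 -2.0000e-02  1.6906e+02] F [ 0.93 -0.24 -0.56] w 0.025651871682374885
shift total units [ 0.   -0.    0.02] per row [ 0.001 -0.001  0.006] turn units [ 0.    -0.004 -0.006]
```

View pics/s13.png

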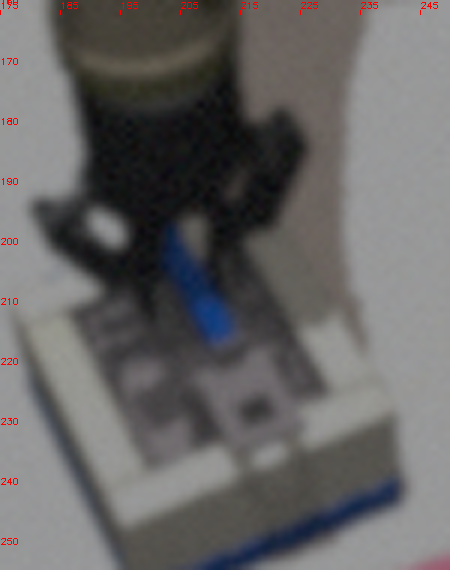

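play_rows --moves '[[0, [0, 0, 0], [0, 0, 0]], [-0.5, [0, 0, 0], [0, 0, 0]], [-1, [0, 0, 0], [0, 0, 0]], [-1, [0, 0, 0], [0, 0, 0]], [-1, [0, 0, -0.2], [0, 0, 0]], [-1, [0, 0, -0.4], [0, 0, 0]], [-1, [0, 0, -0.7], [0, 0, 0]], [-1, [0, 0, -1], [0, 0, 0]], [-1, [0, 0, -1], [0, 0, 0]], [-1, [0, 0, -1], [0, 0, 0]], [-1, [0, 0, -1], [0, 0, 0]], [-1, [0, 0, -1], [0, 0, 0]]]'

```text
t: 18.5
eef_pos: [0.5281, -0.2769, 0.2606]
orientation: [-3.141, 0.001, 2.951]
force: [0.4, -0.6, -0.5]
grip_width: 0.085
```

play_rows --moves '[[-1, [0, 0.9, -0.5], [0, 0, 0]], [-1, [0, 0.9, 0], [0, 0, 0]], [-1, [0, 0.9, 0], [0, 0, 0]], [-1, [0, 0.9, 0], [0, 0, 0]], [-1, [0, 0.9, 0], [0, 0, 0]], [-1, [0, 0.9, 0], [0, 0, 0]], [-1, [0, 0.9, 0], [0, 0, 0]], [-1, [0, 0.9, 0], [0, 0, 0]], [-1, [0, 0.9, 0], [0, 0, 0]], [-1, [0, 0.9, 0], [0, 0, 0]], [-1, [0, 0.5, 0], [0, 0, 0]], [-1, [0, 0, 0], [0, 0, 0]]]'

```text
t: 19.5
eef_pos: [0.5648, -0.0879, 0.2692]
orientation: [3.141, 0.001, 2.954]
force: [0.2, -0.7, -0.9]
grip_width: 0.0851
```

```bash
python3 - <<'E'
from h import *
im=manip.camera('scene'); cv2.imwrite('pics/scene11.png',im); crop('',im,175,180,75,85,6,'s14')
im=manip.camera('top'); cv2.imwrite('pics/top11.png',im); crop('',im,270,140,80,90,6,'t14')
a=cv2.imread('pics/scene0.png'); 
o=np.array([.5285,-.277,.0255]);b=np.radians(-10.9);X=np.array([np.cos(b),np.sin(b),0])
for n,q in(('eye',(.08,.108)),('h+',(.048,.126)),('h-',(-.048,.126))):
    p=o+q[0]*X+np.array([0,0,q[1]]); print(n,proj('scene',p).round(1),proj('top',p).round(1))
E
```

```text
eye [217.1 227.7] [318.5 164.3]
h+ [211.9 215.7] [317.5 174.3]
h- [199.  192.8] [312.1 207.1]
```

View pics/s14.png

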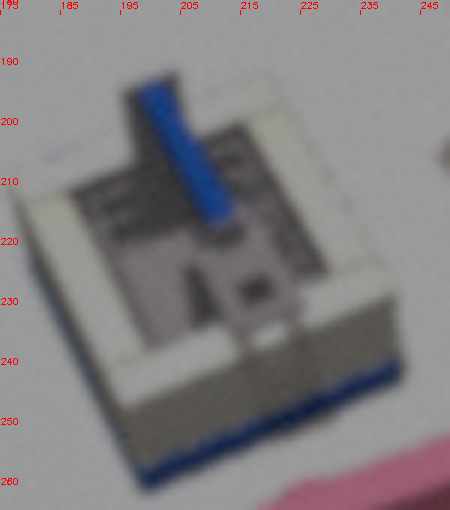

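View pics/t14.png

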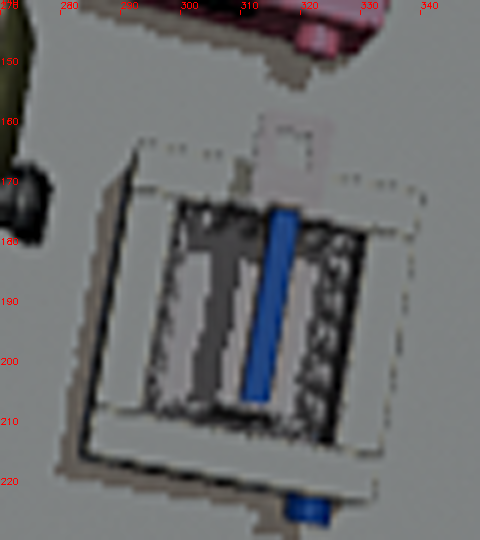

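View pics/scene11.png

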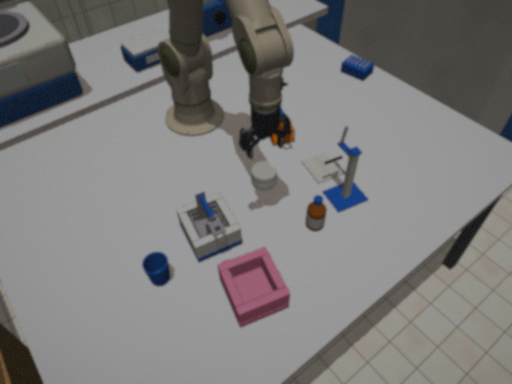

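```bash
python3 -c "
from plant import manip
s=manip.get_state();print(s['t'],s['force'],s['joint_vel'].round(3));print(manip.finish_job())"
```

```text
19.6 [ 0.81304455 -0.09012479 -0.94344048] [ 0.018  0.003  0.011  0.004 -0.002 -0.002  0.001]
the job is handed in; nothing more can be done
None
```

The basket is off the stand and standing level on the floor of the white and blue bath's tank. I let go of it and handed the job in at 19.6 s; no verdict was reported.

- **Prong:** in the two pictures it leans mostly toward the stand's +y, slightly toward −x. I lifted the eye along that line in about 4 mm steps. The sideways force I read between steps never rose above about 1.5 N, which is about the noise. The eye was about 20 mm above the tip before I drew the basket away toward −x.
- **Setting down:** the basket touched the floor at the expected height. I pressed slightly further than needed, and the peak reading was about 13 N (roughly 14 N on the bath), against the 30 N limit. I eased off before opening the fingers.
- **Last checks:** in the final scene picture the eye is within about 0.5 pixel and the handle ends within about 1 pixel of where a level basket on the tank floor should appear. The top picture shows it inside the walls. The gripper is about 19 cm away and touching nothing. By eye, the bottle, dishes and beaker are where they were.
- **Disagreement:** the two cameras put the bath's centre about 3 mm apart in x. I aimed between them, within the 6 mm clearance, and felt no wall contact.

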